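# Unlock the muffin carrier's two-stage catch

### The job

Unlatch the wide, low muffin carrier: slide its safety tab sideways until it is well clear of the latch, then lift the main latch by its crossbar until it stands upright, and let go. Do not touch the taller, square tub, which has the same kind of catch.

Things in the scene. Friction and masses are not known exactly. Their poses are not given: they have to be found in the camera images.
- muffin_carrier: the wide, low insulated carrier to be unlatched: grey box with a black lid, 220 (x) x 260 (y) x 100 mm high, heavy, does not move. Origin: centre of its underside; z up. Its catch is on the lid at the front edge (its -x side, at x = -110 mm), which faces roughly to the robot. A loose silicone cup stands on the rear right of the lid (centre 60 mm behind and 75 mm to -y of the carrier's centre, 34 mm high).
- safety_tab_nib (a point): grip point of the carrier's steel safety tab, 28 mm above the lid in an upright nib 14 (carrier x) x 24 (carrier y) mm, top 38 mm above the lid, on a 3 mm high track. Tab at 0: 92 mm in front of (-x) and 55 mm to +y of the carrier's centre. A tongue (12 mm wide in x, 16 to 24 mm above the lid) reaches from it to -y over the latch strap and holds it down. Axes parallel to the carrier's.
- safety_tab (a joint): slide of the safety tab along the carrier's +y, m: near 0 (0 to 0.004 at the start) the tongue lies over the latch, which then cannot lift; past 0.016 the latch is free; 0.030 is the end stop. About 2 N of friction; it stays where it is left.
- main_latch_bar (a point): middle of the main latch's crossbar: a round steel bar 44 mm long along the carrier's y, 14 mm thick, at the free end of the latch. Latch down, it lies 128 mm in front of (-x) the carrier's centre (18 mm beyond the front edge), on its middle line, 22 mm above the lid. The bar's ends are free on both sides (the latch strap behind it is 24 mm wide), so it can be pinched from above across its ends and turns between the fingers. Its axes turn with the latch.
- main_latch (a joint): hinge of the main latch, rad: 0 is down (latched), 1.5 is the stop, nearly upright. The hinge axis is parallel to the carrier's y, 45 mm in front of (-x) the carrier's centre and 12 mm above the lid; the bar swings up and back (to carrier +x) on a radius of 84 mm. Stiff hinge, about 1.5 N at the bar; it stays where it is left.
- tub: the other container, to be left alone: taller square tub of the same plastics, 200 x 200 x 140 mm high, with a catch of the same form, heavy, does not move. Origin: centre of its underside. It stands to the left or the right of the carrier.

How it is judged:
By the outcome, as a careful person would: the job done as asked, in the order asked, and still so for the second after the job is handed in, with the robot touching nothing.
It also fails if it takes over 45 s, if anything falls off the work surface, if the arm or the gripper's body presses on something with over 40 N, if the wrist force passes 120 N, or if a joint passes its speed limit or range.

### The arm

A 6-joint arm with a two-finger parallel gripper is mounted at the origin on the work surface. World frame = base frame: x ahead of the robot, y to its left, z up, the work surface at z = 0. Lengths are in m, angles in rad, forces in N, time in s.
With the tool pointing down it reaches from about 0.225 to 0.875 m from the base axis. Payload 3.4 kg.
Tool frame: the origin (TCP) lies between the finger pads; the fingertips stand 25 mm ahead of it and the grasp point (between the pads) lies 6 mm ahead of it (manip.tips_ahead is the distance from the TCP to the fingertips, in m); z points along the fingers, x is the direction in which the jaws open and shut, and the axes are right-handed (so a half turn about z gives the same grasp; the last joint's range is limited). The gripper opens to 85 mm and grips with 20 to 120 N. Pads are 22 mm wide; open, the fingers measure 114 mm over their backs; the gripper's body (76 mm by 85 mm) begins 54 mm behind the grasp point. The pads swing forward as they close: fully open they stand 13 mm farther back than shut.
Start: joints at [-0.121, 0.276, 1.505, -0, 1.361, -0.121], TCP at [0.575, -0, 0.256] pointing down, gripper open.
Joint ranges: [-2.89, 2.89], [-0.75, 2.08], [0.22, 2.7], [-1.18, 4.32], [0.11, 2.71], [-2.7, 2.7]. Speed limits (rad/s): [2.57, 2.57, 3.14, 3.14, 3.14, 3.14].

### API

Orientations are given as a unit quaternion [w, x, y, z].
In Python, from rig import manip gives the robot as it stands. The module is installed in compiled form; this text tells all that it offers.
- The arm moves only by the tool send_rows, never from a script. Its argument "plan" is a list of rows, each an object with "linear": the shift along the tool's x, y, z in m, a list of three; "delta_rot": the turn, a rotation vector about the tool's x, y, z in degrees, a list of three; "fingers": the finger opening in m, from 0 to 0.0854. A call has 1 to 12 rows; each row shifts and turns the pose as measured when the row begins, along the tool's axes as they then stand; what a row does not reach is not made up. A row lasts 1/12 s, in which the tool goes at most 41.7 mm and 7.16 degrees, less where a joint would pass 70% of its speed; a pose out of reach is approached as far as the arm can. A call with a gripper value outside its range is refused whole. The fingers move at their own pace and stop on an object; "force" is the grip in N (left out, the last holds). Time passes only in rows, so rows that do not move let the fingers close. It gives the time, the measured TCP pose, the force and the opening at its end, in the units of the state.
- manip.get_state(): the state, without advancing time (a new reading comes with each control period).
- manip.get_image(name): name is "scene" or "side" or "wrist"; returns the picture (480x640x3 uint8, red, green, blue); there is no depth.
- manip.camera_info(name): a dict with "K" (3x3 intrinsics, pixels), "rvec" (rotation vector, rad) and "tvec" (3), from world to camera coordinates, as OpenCV has them. Camera axes: x right, y down, z forward; pixel columns grow to the right and rows downward; lengths in m; the calibration is good to about 2 mm. A picture is of the moment at which its call begins: read the wrist's pose just before it. camera_info takes no time and is no camera call; for the wrist camera it gives the pose at the moment of the call.
- manip.sign_off(): hands the job in, once; it reports no verdict.
Trained networks look in the newest picture that a camera, given by its name, has taken for a name from the list of things; names that differ only in an ending like _2 or _b are one class to them, and where a whole thing is asked for, a point or a joint stands for the part that bears it (a point fixed in the world has none). Each returns a list of dicts, best first, with "p" (0 to 1); they miss things now and then, are a little off and sometimes report something else, mostly with a low value. They report only what shows in the picture. A call takes as long as a camera call.
- manip.find_in(thing, camera): "extent" ([left, top, right, bottom] in pixels, round what is visible of it).
- manip.masks_of(thing, camera): "pixels" (480x640 bool, what is visible of it) and "extent" ([left, top, right, bottom] in pixels, round what is visible of it).
The state is a dict: "clock": time; "qpos": joint angles; "qd": joint speeds; "effort": joint torques, N m; "position": TCP position; "ee_rot": TCP orientation; "contact_force": force on the tool from outside, world axes, zero at the start; "moment": the same for the moment, N m; "width": finger opening in m.
Only numpy, scipy, OpenCV 4.12 (cv2) and the standard library are available. Lean on these libraries where they do the work, as an engineer would, in place of code of your own. Each camera call takes 0.05 s, during which the arm holds its last target. There are 200 camera calls.

## Working session

There is one attempt and no reset: what is moved stays moved. The work goes in short steps, Python scripts to look and compute and a tool call to move; the robot and the scene stay as the last step left them, time stands still between calls to the robot, and variables do not carry over. Pictures are saved under pics/ and viewed, about 8 in all and at most 12, crops included, and the job is handed in when it is done.

Besides the shell and the picture viewer there is one more tool, called after "Emit:" by a JSON object that holds its "api" and its "payload". send_rows: Moves the arm, as the interface text tells. Its arguments: {"type":"object","properties":{"plan":{"type":"array","items":{"type":"object","properties":{"linear":{"type":"array","items":{"type":"number"}},"delta_rot":{"type":"array","items":{"type":"number"}},"fingers":{"type":"number"}}}},"force":{"type":"number"}},"required":["plan"]}

```bash
mkdir -p pics; cat > h.py <<'E'
import numpy as np, cv2
from rig import manip
def P(cam):
    c=manip.camera_info(cam); return np.array(c["K"],float),np.array(c["rvec"],float),np.array(c["tvec"],float)
def proj(cam,X,c=None):
    K,r,t=c or P(cam); return cv2.projectPoints(np.array(X,float).reshape(-1,3),r,t,K,None)[0].reshape(-1,2)
def ray_z(cam,uv,z,c=None):
    K,r,t=c or P(cam); R=cv2.Rodrigues(r)[0]; o=-R.T@t
    d=R.T@np.linalg.inv(K)@np.array([uv[0],uv[1],1.]); return o+d*(z-o[2])/d[2]
def snap(cam,name):
    im=manip.get_image(cam); cv2.imwrite(f"pics/{name}.png",im[:,:,::-1]); return im
E
python3 - <<'E'
from h import *
ims=[]
for c in ["scene","side"]:
    ims.append(snap(c,c+"0"))
    K,r,t=P(c);R=cv2.Rodrigues(r)[0];print(c,-R.T@t,R[2])
    for th in ["muffin_carrier","tub","safety_tab_nib","main_latch_bar"]:
        print(c,th,[(round(d["p"],2),np.round(d["extent"]).tolist()) for d in manip.find_in(th,c)][:3])
E
```

```text
scene [ 0.85649994 -0.43917627  0.81786397] [-0.3344249   0.49978839 -0.79898157]
scene muffin_carrier [(0.57, [336.0, 150.0, 453.0, 277.0])]
scene tub [(0.78, [233.0, 267.0, 399.0, 438.0])]
scene safety_tab_nib [(0.56, [360.0, 156.0, 369.0, 163.0])]
scene main_latch_bar [(0.67, [338.0, 182.0, 379.0, 203.0])]
side [0.34622361 0.56902587 0.66742803] [ 0.26318735 -0.69135142 -0.67287862]
side muffin_carrier [(0.69, [127.0, 257.0, 327.0, 443.0]), (0.53, [291.0, 312.0, 296.0, 366.0])]
side tub [(0.56, [233.0, 126.0, 369.0, 244.0])]
side safety_tab_nib [(0.95, [290.0, 310.0, 298.0, 361.0])]
side main_latch_bar [(0.62, [258.0, 295.0, 324.0, 345.0]), (0.31, [127.0, 257.0, 325.0, 443.0])]
```

View pics/scene0.png

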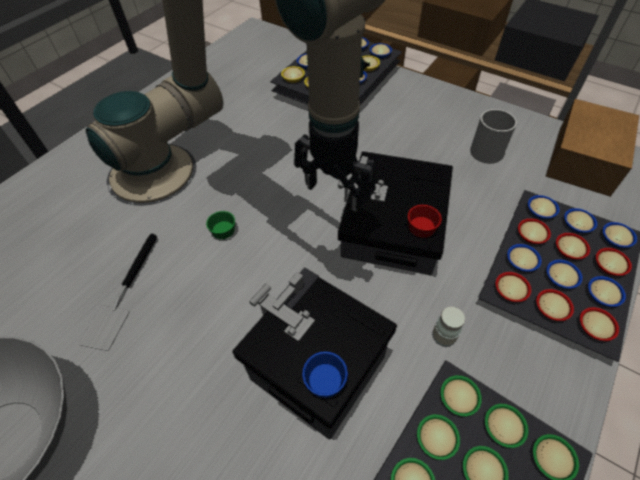

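View pics/side0.png

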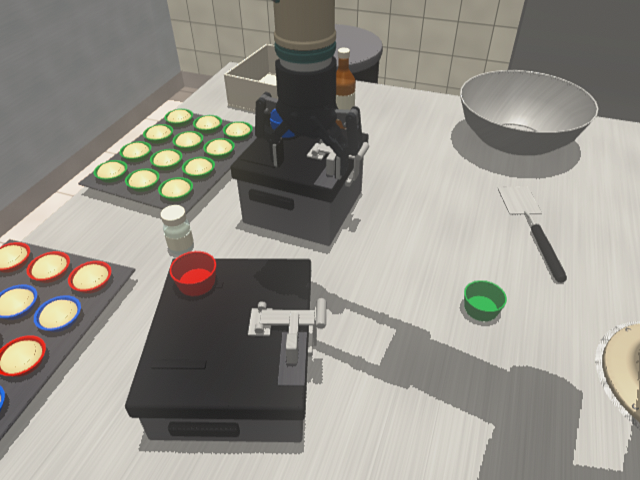

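The carrier is the near, wide box in the side view, with lid corners at about (311,260), (305,408), (128,408) and (165,260). Its bar is at (320,313) and its nib at (292,337). The tub is behind it, to -y. I'll fit a coarse pose next.

```bash
cat >> h.py <<'E'
from scipy.optimize import least_squares
def T(p,L):
    L=np.array(L,float).reshape(-1,3); c,s=np.cos(p[2]),np.sin(p[2])
    return np.c_[p[0]+c*L[:,0]-s*L[:,1],p[1]+s*L[:,0]+c*L[:,1],L[:,2]]
def fit(obs,p0):  # obs: (cam params, local pts, px)
    f=lambda p:np.concatenate([(proj(None,T(p,L),c)-np.array(u)).ravel() for c,L,u in obs])
    r=least_squares(f,p0,loss="soft_l1",f_scale=2); return r.x,f(r.x).reshape(-1,2)
E
python3 - <<'E'
from h import *
for u in [(311,260),(305,408),(128,408),(165,260)]: print(ray_z("side",u,.1))
L=[[-.11,-.13,.1],[-.11,.13,.1],[.11,.13,.1],[.11,-.13,.1],[-.128,-.022,.122],[-.128,.022,.122]]
p,r=fit([(P("side"),L,[(311,260),(305,408),(128,408),(165,260),(321,302),(321,323)])],[.5,.2,0])
print(p,r.round(1).tolist())
print(T(p,[[-.092,.055,.128],[-.128,0,.122],[0,0,0]]))
print(proj("side",T(p,[[-.092,.055,.138],[-.092,.055,.1]])))
im=cv2.imread("pics/side0.png")[240:450,110:350]; cv2.imwrite("pics/c0.png",cv2.resize(im,None,fx=3,fy=2.8,interpolation=cv2.INTER_CUBIC))
E
```

```text
[0.55933173 0.03492198 0.1       ]
[0.47710646 0.27410232 0.1       ]
[0.67841302 0.34629797 0.1       ]
[0.7759668  0.11118714 0.1       ]
[0.62294811 0.18947911 0.35054679] [[-1.8, -3.0], [1.7, 0.3], [-3.7, 1.4], [4.9, -1.8], [-0.1, -2.1], [0.1, 2.1]]
[[0.51765545 0.20954044 0.128     ]
 [0.50273242 0.14552245 0.122     ]
 [0.62294811 0.18947911 0.        ]]
[[292.56941174 338.21667425]
 [293.85552075 355.92867353]]
```

View pics/c0.png

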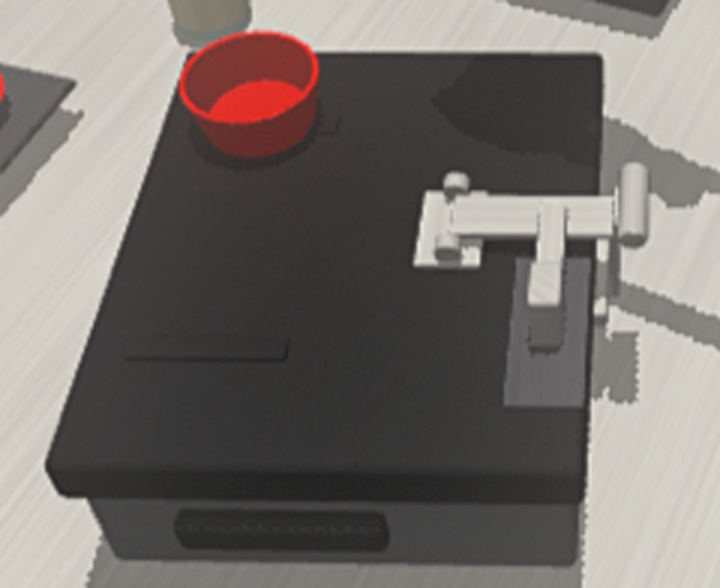

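```bash
cat >> h.py <<'E'
from scipy.spatial.transform import Rotation as Ro
def rot(): 
    q=np.array(manip.get_state()["ee_rot"]); return Ro.from_quat(q[[1,2,3,0]])
def goal(xyz,ang):  # tool down, tool x at world angle ang (mod pi); returns shift/turn in tool axes
    s=manip.get_state(); R=rot(); best=None
    for a in (ang,ang+np.pi):
        x=[np.cos(a),np.sin(a),0]; z=[0,0,-1.]; G=Ro.from_matrix(np.c_[x,np.cross(z,x),z])
        d=(R.inv()*G).as_rotvec(degrees=True)
        if best is None or np.linalg.norm(d)<np.linalg.norm(best): best=d
    print("tool shift mm",(1e3*R.inv().apply(np.array(xyz)-s["position"])).round(1),"turn deg",best.round(2))
E
python3 - <<'E'
from h import *
L=[[-.11,-.13,.1],[-.11,.13,.1],[.11,.13,.1],[.11,-.13,.1],[-.128,-.022,.122],[-.128,.022,.122]]
p,r=fit([(P("side"),L,[(311,259),(305,408),(126,405),(172.7,259),(321,302),(321,323)])],[.5,.2,0])
print(p,r.round(1).tolist())
n=T(p,[[-.092,.058,.128],[-.128,0,.122],[0,0,0]]);print(n)
s=manip.get_state();print(s,manip.tips_ahead, rot().as_matrix().round(2).tolist())
K,rr,t=P("wrist");R=cv2.Rodrigues(rr)[0];print("wrist cam",-R.T@t,R[2],K[0,0])
goal([n[0,0],n[0,1],.256],p[2])
for u in [(240,170),(330,185),(362,150)]: print("tub",ray_z("side",u,.14))
E
```

```text
[0.62293653 0.18713783 0.33263746] [[0.2, -2.1], [0.5, 0.1], [-2.0, 1.2], [-0.3, -2.6], [0.8, -2.1], [0.4, 2.2]]
[[0.51704041 0.21191712 0.128     ]
 [0.50195292 0.14534109 0.122     ]
 [0.62293653 0.18713783 0.        ]]
{'clock': 0.5, 'qpos': array([-1.21010725e-01,  2.75947603e-01,  1.50491475e+00,  1.95876330e-06,
        1.36072198e+00, -1.21013223e-01]), 'qd': array([-0.00028996, -0.00085503,  0.00101704, -0.0002533 , -0.00017454,
       -0.00173211]), 'effort': array([-7.70570241e-04, -4.16258991e+01, -2.45876902e+01, -1.79308267e-04,
        1.41117427e-03,  7.39960456e-06]), 'position': array([ 5.75021705e-01, -1.35399607e-05,  2.56294949e-01]), 'ee_rot': array([-4.48600817e-07,  1.00000000e+00,  1.04519548e-06,  4.24572907e-06]), 'contact_force': array([0.44693256, 0.11155149, 0.43360602]), 'moment': array([-0.00574715,  0.01477987, -0.03905756]), 'width': 0.08554776903232117} 0.025 [[1.0, 0.0, 0.0], [0.0, -1.0, 0.0], [0.0, -0.0, -1.0]]
wrist cam [0.57307271 0.08111313 0.37435944] [-3.84639405e-05 -3.19066367e-01 -9.47732374e-01] 411.9668731435092
tool shift mm [ -58.  -211.9    0.3] turn deg [  0.    -0.   -19.06]
tub [ 0.74445252 -0.09931773  0.14      ]
tub [ 0.57794377 -0.10948266  0.14      ]
tub [ 0.55727831 -0.2329178   0.14      ]
```

Emit:
{"api": "send_rows", "payload": {"plan": [{"linear": [-0.01, -0.035, 0], "delta_rot": [0, 0, 0], "fingers": 0.0854}, {"linear": [-0.01, -0.035, 0], "delta_rot": [0, 0, 0], "fingers": 0.0854}, {"linear": [-0.01, -0.035, 0], "delta_rot": [0, 0, 0], "fingers": 0.0854}, {"linear": [-0.01, -0.035, 0], "delta_rot": [0, 0, 0], "fingers": 0.0854}, {"linear": [-0.009, -0.036, 0], "delta_rot": [0, 0, 0], "fingers": 0.0854}, {"linear": [-0.009, -0.036, 0], "delta_rot": [0, 0, 0], "fingers": 0.06}, {"linear": [0, 0, 0], "delta_rot": [0, 0, -6.35], "fingers": 0.045}, {"linear": [0, 0, 0], "delta_rot": [0, 0, -6.35], "fingers": 0.045}, {"linear": [0, 0, 0], "delta_rot": [0, 0, -6.35], "fingers": 0.045}, {"linear": [0, 0, 0], "delta_rot": [0, 0, 0], "fingers": 0.045}, {"linear": [0, 0, 0], "delta_rot": [0, 0, 0], "fingers": 0.045}]}}

```text
clock: 1.42
position: [0.5158, 0.2218, 0.2557]
ee_rot: [-0.0, 0.985, 0.17, 0.002]
contact_force: [0.5, 0.1, -1.1]
width: 0.0453
```

```bash
python3 - <<'E'
from h import *
p=[0.6229,0.1871,0.3326]
goal([.517,.2119,.256],p[2])
c=P("wrist"); im=snap("wrist","w1")
for th in ["safety_tab_nib","main_latch_bar","muffin_carrier"]:
    print(th,[(round(d["p"],2),np.round(d["extent"]).tolist()) for d in manip.find_in(th,"wrist")][:3])
print("pred lid FL,FR,bar-,bar+,nibtop0",proj(None,T(p,[[-.11,.13,.1],[-.11,-.13,.1],[-.128,-.022,.122],[-.128,.022,.122],[-.092,.055,.138]]),c).round(0).tolist())
E
```

```text
tool shift mm [-2.2  9.8 -0.3] turn deg [ 0.03 -0.19  0.55]
safety_tab_nib [(0.89, [309.0, 228.0, 335.0, 333.0])]
main_latch_bar [(0.93, [255.0, 278.0, 377.0, 363.0]), (0.31, [255.0, 126.0, 625.0, 450.0])]
muffin_carrier [(0.72, [256.0, 125.0, 627.0, 449.0])]
pred lid FL,FR,bar-,bar+,nibtop0 [[291.0, 133.0], [295.0, 449.0], [266.0, 355.0], [264.0, 299.0], [318.0, 263.0]]
```

View pics/w1.png

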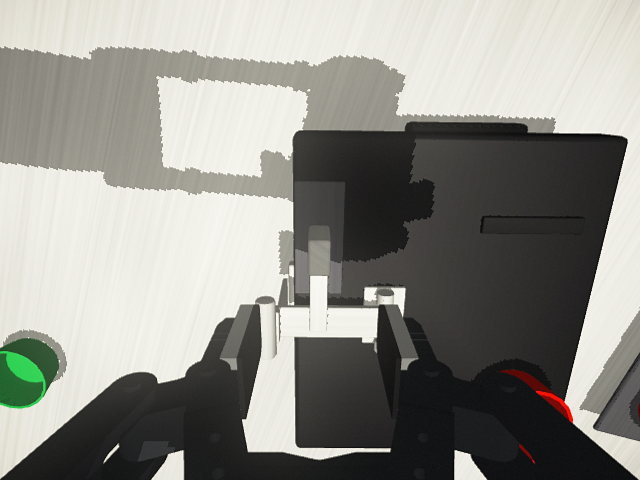

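The wrist view shows the lid's front-left corner at (293,132), front-right at (296,448) and back-left at (626,138). The nib runs x 309–331, y 227–276, and the bar x 259–275, y 298–358. That agrees with the fit to about 2 px, so I'll refine with these points.

```bash
python3 - <<'E'
from h import *
c=P("wrist")
L=[[-.11,.13,.1],[-.11,-.13,.1],[.11,.13,.1],[-.128,-.022,.122],[-.128,.022,.122]]
p,r=fit([(c,L,[(293,132),(296,448),(626,138),(268,356),(265,299)])],[.6229,.1871,.3326])
print(p,r.round(1).tolist())
for s in (0,.004): print(s,[proj(None,T(p,[[x,.055+s+dy,z] for x in(-.099,-.085)]),c).round(0).tolist() for dy,z in((.012,.138),(-.012,.138),(.012,.103))])
n=T(p,[[-.092,.057,.134],[-.128,0,.122]]);print(n)
goal(n[0],p[2])
im=cv2.imread("pics/w1.png")[215:375,235:435]; cv2.imwrite("pics/w1c.png",cv2.resize(im,None,fx=3.6,fy=3.6,interpolation=cv2.INTER_CUBIC))
E
```

```text
[0.62380846 0.18632825 0.3303825 ] [[-0.7, 1.0], [-1.1, 1.6], [5.9, -0.9], [-0.9, -0.9], [0.2, 0.4]]
0 [[[308.0, 245.0], [331.0, 245.0]], [[308.0, 281.0], [330.0, 281.0]], [[309.0, 228.0], [329.0, 228.0]]]
0.004 [[[308.0, 239.0], [331.0, 239.0]], [[308.0, 275.0], [330.0, 276.0]], [[309.0, 222.0], [329.0, 223.0]]]
[[0.5182929  0.21040034 0.134     ]
 [0.50273092 0.14480442 0.122     ]]
tool shift mm [ -1.9  10.9 121.6] turn deg [ 0.04 -0.19  0.69]
```

View pics/w1c.png

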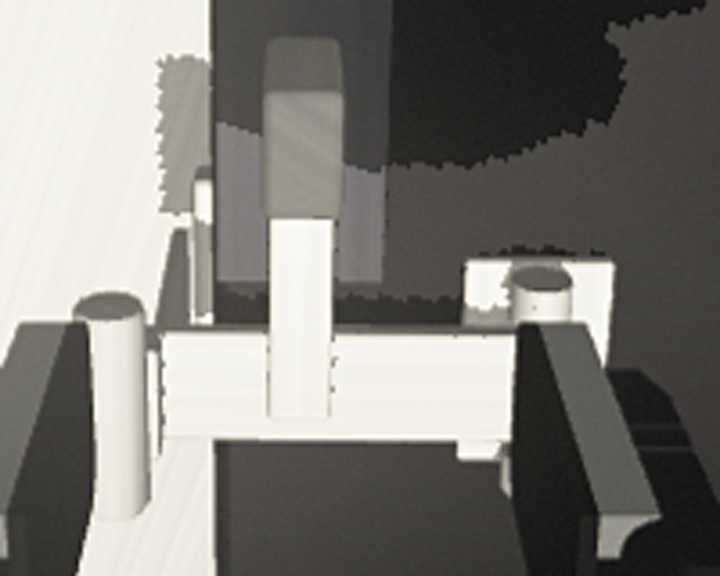

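```bash
python3 - <<'E'
from h import *
p=[.6238,.1863,.3304]
def tri(a,ua,b,ub):
    M=lambda c:c[0]@np.c_[cv2.Rodrigues(c[1])[0],c[2]]
    X=cv2.triangulatePoints(M(a),M(b),np.array(ua,float),np.array(ub,float)).ravel();X=X[:3]/X[3]
    c,s=np.cos(p[2]),np.sin(p[2]);d=X-[p[0],p[1],0];return np.round([c*d[0]+s*d[1],-s*d[0]+c*d[1],X[2]],3)
w,s=P("wrist"),P("side")
print("keeper +y end",tri(w,(291.5,264),s,(310.5,350)),"-y end",tri(w,(291,302),s,(310.5,328)))
n=T(p,[[-.092,.0585,.134]]);goal(n[0],p[2])
E
```

```text
keeper +y end [-0.113  0.029  0.075] -y end [-0.113  0.005  0.093]
tool shift mm [ -1.9   9.5 121.6] turn deg [ 0.04 -0.19  0.69]
```

Emit:
{"api": "send_rows", "payload": {"plan": [{"linear": [-0.002, 0.0095, 0], "delta_rot": [0, -0.2, 0.7], "fingers": 0.045}, {"linear": [0, 0, 0.025], "delta_rot": [0, 0, 0], "fingers": 0.045}, {"linear": [0, 0, 0.025], "delta_rot": [0, 0, 0], "fingers": 0.045}, {"linear": [0, 0, 0.02], "delta_rot": [0, 0, 0], "fingers": 0.045}, {"linear": [0, 0, 0], "delta_rot": [0, 0, 0], "fingers": 0.045}, {"linear": [0, 0, 0], "delta_rot": [0, 0, 0], "fingers": 0.045}]}}

```text
clock: 2.12
position: [0.5205, 0.2065, 0.1857]
ee_rot: [0.001, 0.987, 0.159, 0.002]
contact_force: [0.6, -0.2, 0.2]
width: 0.0448
```

```bash
python3 - <<'E'
from h import *
p=[.6238,.1863,.3304]
n=T(p,[[-.092,.0585,.134]]);goal(n[0],p[2])
im=snap("wrist","w2")
E
```

```text
tool shift mm [-1.1 -6.1 51.7] turn deg [ 0.2  -0.25 -0.65]
```

View pics/w2.png

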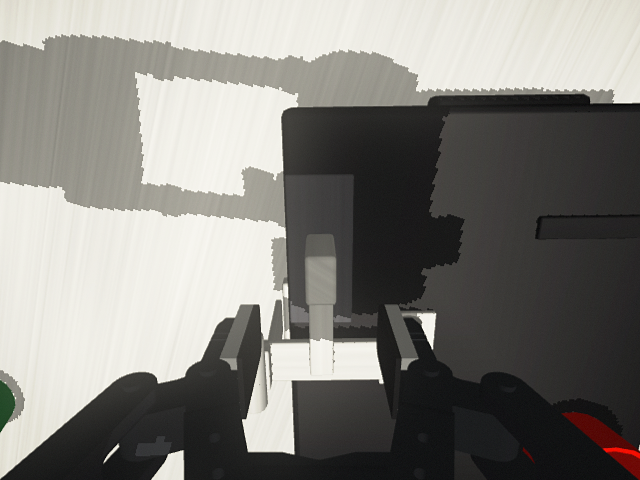

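The nib (x 306–336) is centred between the finger pads (258 and 382). I'll correct the tool y error of about 6 mm and descend.

Emit:
{"api": "send_rows", "payload": {"plan": [{"linear": [-0.001, -0.0055, 0], "delta_rot": [0, 0, -0.6], "fingers": 0.045}, {"linear": [0, 0, 0], "delta_rot": [0, 0, 0], "fingers": 0.045}, {"linear": [0, 0, 0.018], "delta_rot": [0, 0, 0], "fingers": 0.045}, {"linear": [0, 0, 0.014], "delta_rot": [0, 0, 0], "fingers": 0.045}, {"linear": [0, 0, 0.008], "delta_rot": [0, 0, 0], "fingers": 0.045}, {"linear": [0, 0, 0], "delta_rot": [0, 0, 0], "fingers": 0.045}, {"linear": [0, 0, 0], "delta_rot": [0, 0, 0], "fingers": 0.045}]}}

```text
clock: 2.75
position: [0.5231, 0.2132, 0.1531]
ee_rot: [0.001, 0.986, 0.164, 0.01]
contact_force: [0.4, -0.1, 0.3]
width: 0.0455
```

```bash
python3 - <<'E'
from h import *
p=[.6238,.1863,.3304]
n=T(p,[[-.092,.0585,.134]]);goal(n[0],p[2]); print(manip.get_state()["contact_force"])
E
```

```text
tool shift mm [-5.8 -0.5 19. ] turn deg [ 0.27 -1.16 -0.01]
[ 0.36174704 -0.05675305  0.28566416]
```

Emit:
{"api": "send_rows", "payload": {"plan": [{"linear": [-0.0055, 0, 0], "delta_rot": [0.2, -1.1, 0], "fingers": 0.045}, {"linear": [0, 0, 0], "delta_rot": [0, 0, 0], "fingers": 0.045}, {"linear": [0, 0, 0.01], "delta_rot": [0, 0, 0], "fingers": 0.045}, {"linear": [0, 0, 0.008], "delta_rot": [0, 0, 0], "fingers": 0.045}, {"linear": [0, 0, 0], "delta_rot": [0, 0, 0], "fingers": 0.045}]}}

```text
clock: 3.17
position: [0.5194, 0.2119, 0.1371]
ee_rot: [0.0, 0.986, 0.165, 0.003]
contact_force: [-0.1, 0.6, -0.2]
width: 0.0454
```

```bash
python3 - <<'E'
from h import *
p=[.6238,.1863,.3304]
n=T(p,[[-.092,.0585,.134]]);goal(n[0],p[2]); print(manip.get_state()["contact_force"])
E
```

```text
tool shift mm [-1.6 -0.4  3.1] turn deg [ 0.08 -0.32  0.01]
[-0.06958247  0.56176551 -0.16829629]
```

Emit:
{"api": "send_rows", "payload": {"force": 25, "plan": [{"linear": [-0.0015, 0, 0.002], "delta_rot": [0, -0.3, 0], "fingers": 0.03}, {"linear": [0, 0, 0], "delta_rot": [0, 0, 0], "fingers": 0.02}, {"linear": [0, 0, 0], "delta_rot": [0, 0, 0], "fingers": 0.008}, {"linear": [0, 0, 0], "delta_rot": [0, 0, 0], "fingers": 0.008}, {"linear": [0, 0, 0], "delta_rot": [0, 0, 0], "fingers": 0.008}, {"linear": [0, 0, 0], "delta_rot": [0, 0, 0], "fingers": 0.008}]}}

```text
clock: 3.67
position: [0.5196, 0.2119, 0.1344]
ee_rot: [0.0, 0.986, 0.164, 0.001]
contact_force: [1.9, 0.8, -0.6]
width: 0.0133
```

Emit:
{"api": "send_rows", "payload": {"plan": [{"linear": [0, -0.005, 0], "delta_rot": [0, 0, 0], "fingers": 0.008}, {"linear": [0, -0.005, 0], "delta_rot": [0, 0, 0], "fingers": 0.008}, {"linear": [0, -0.004, 0], "delta_rot": [0, 0, 0], "fingers": 0.008}, {"linear": [0, -0.003, 0], "delta_rot": [0, 0, 0], "fingers": 0.008}, {"linear": [0, 0, 0], "delta_rot": [0, 0, 0], "fingers": 0.008}]}}

```text
clock: 4.08
position: [0.5142, 0.2277, 0.1344]
ee_rot: [0.002, 0.986, 0.165, 0.002]
contact_force: [1.8, -1.3, -1.6]
width: 0.0135
```

```bash
python3 - <<'E'
from h import *
p=[.6238,.1863,.3304]
n=T(p,[[-.092,.082,.134]]);goal(n[0],p[2]); print(manip.get_state()["contact_force"])
E
```

```text
tool shift mm [-1.7 -7.3  0.3] turn deg [ 0.29 -0.15  0.03]
[ 1.8198211  -1.27985264 -1.64838069]
```

Emit:
{"api": "send_rows", "payload": {"plan": [{"linear": [0, -0.005, 0], "delta_rot": [0, 0, 0], "fingers": 0.008}, {"linear": [0, -0.003, 0], "delta_rot": [0, 0, 0], "fingers": 0.008}, {"linear": [0, 0, 0], "delta_rot": [0, 0, 0], "fingers": 0.008}]}}

```text
clock: 4.33
position: [0.5112, 0.2361, 0.1344]
ee_rot: [0.002, 0.986, 0.165, 0.002]
contact_force: [2.5, -1.1, -0.5]
width: 0.0135
```

```bash
python3 - <<'E'
from h import *
p=[.6238,.1863,.3304]
n=T(p,[[-.092,.082,.134]]);goal(n[0],p[2]); print(manip.get_state()["contact_force"])
E
```

```text
tool shift mm [-1.7  1.7  0.4] turn deg [ 0.31 -0.15  0.05]
[ 2.45739222 -1.08972603 -0.4894513 ]
```

Emit:
{"api": "send_rows", "payload": {"plan": [{"linear": [0, 0, 0], "delta_rot": [0, 0, 0], "fingers": 0.04}, {"linear": [0, 0, 0], "delta_rot": [0, 0, 0], "fingers": 0.04}, {"linear": [0, 0, 0], "delta_rot": [0, 0, 0], "fingers": 0.04}, {"linear": [0, 0, -0.015], "delta_rot": [0, 0, 0], "fingers": 0.045}, {"linear": [0, 0, -0.025], "delta_rot": [0, 0, 0], "fingers": 0.07}, {"linear": [0, 0, -0.03], "delta_rot": [0, 0, 0], "fingers": 0.07}, {"linear": [0, 0, -0.02], "delta_rot": [0, 0, 0], "fingers": 0.07}, {"linear": [0, 0, 0], "delta_rot": [0, 0, 0], "fingers": 0.07}, {"linear": [0, 0, 0], "delta_rot": [0, 0, 0], "fingers": 0.07}]}}

```text
clock: 5.08
position: [0.5065, 0.238, 0.2259]
ee_rot: [0.0, 0.986, 0.164, -0.004]
contact_force: [-0.1, -0.4, 0.3]
width: 0.07
```

```bash
python3 - <<'E'
from h import *
p=[.6238,.1863,.3304]
n=T(p,[[-.128,0,.22]]);goal(n[0],p[2]+np.pi/2); print(manip.get_state()["qpos"])
snap("wrist","w3")
for th in ["safety_tab_nib","main_latch_bar"]:
    print(th,[(round(d["p"],2),np.round(d["extent"]).tolist()) for d in manip.find_in(th,"wrist")][:2])
c=P("wrist")
for s in (.024,.028): print(s,[proj(None,T(p,[[x,.055+s+dy,z] for x in(-.099,-.085)]),c).round(0).tolist() for dy,z in((.012,.138),(-.012,.138),(.012,.103))])
E
```

```text
tool shift mm [-33.8  86.9   6.1] turn deg [ -0.35   0.29 -90.  ]
[ 3.14551280e-01  2.75147183e-01  1.58339122e+00  5.09995679e-04
  1.29016445e+00 -1.60402225e-02]
safety_tab_nib [(0.94, [315.0, 231.0, 342.0, 345.0]), (0.57, [260.0, 152.0, 639.0, 480.0])]
main_latch_bar [(0.94, [260.0, 318.0, 397.0, 411.0])]
0.024 [[[317.0, 256.0], [343.0, 256.0]], [[317.0, 296.0], [342.0, 297.0]], [[317.0, 235.0], [340.0, 235.0]]]
0.028 [[[317.0, 248.0], [343.0, 249.0]], [[317.0, 290.0], [342.0, 290.0]], [[317.0, 229.0], [340.0, 229.0]]]
```

View pics/w3.png

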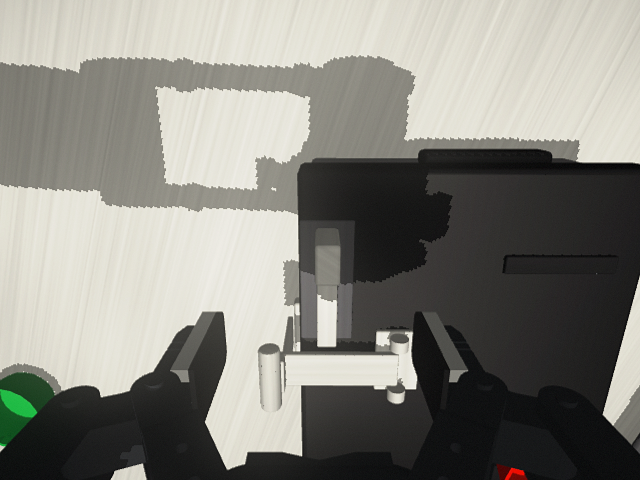

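The tab now reads about 27 mm, and its tongue ends at row 347, clear of the strap, which starts at row 352. Next is the bar.

Emit:
{"api": "send_rows", "payload": {"plan": [{"linear": [-0.011, 0.029, 0], "delta_rot": [0, 0, 0], "fingers": 0.07}, {"linear": [-0.011, 0.027, 0], "delta_rot": [0, 0, 0], "fingers": 0.07}, {"linear": [-0.01, 0.022, 0], "delta_rot": [0, 0, 0], "fingers": 0.07}, {"linear": [0, 0, 0], "delta_rot": [0, 0, -7], "fingers": 0.07}, {"linear": [0, 0, 0], "delta_rot": [0, 0, -7], "fingers": 0.07}, {"linear": [0, 0, 0], "delta_rot": [0, 0, -7], "fingers": 0.07}, {"linear": [0, 0, 0], "delta_rot": [0, 0, -7], "fingers": 0.07}, {"linear": [0, 0, 0], "delta_rot": [0, 0, -7], "fingers": 0.07}, {"linear": [0, 0, 0], "delta_rot": [0, 0, -7], "fingers": 0.07}, {"linear": [0, 0, 0], "delta_rot": [0, 0, -7], "fingers": 0.07}, {"linear": [0, 0, 0], "delta_rot": [0, 0, -7], "fingers": 0.07}, {"linear": [0, 0, 0], "delta_rot": [0, 0, -7], "fingers": 0.07}]}}

```text
clock: 6.23
position: [0.4901, 0.1478, 0.2048]
ee_rot: [-0.013, 0.744, 0.668, -0.02]
contact_force: [0.5, 0.3, -0.6]
width: 0.0697
```

Emit:
{"api": "send_rows", "payload": {"plan": [{"linear": [0, 0, 0], "delta_rot": [0, 0, -7], "fingers": 0.07}, {"linear": [0, 0, 0], "delta_rot": [0, 0, -7], "fingers": 0.07}, {"linear": [0, 0, 0], "delta_rot": [0, 0, -7], "fingers": 0.07}, {"linear": [0, 0, 0], "delta_rot": [0, 0, 0], "fingers": 0.07}, {"linear": [0, 0, 0], "delta_rot": [0, 0, 0], "fingers": 0.07}]}}

```text
clock: 6.65
position: [0.4854, 0.147, 0.1969]
ee_rot: [-0.022, 0.607, 0.794, -0.023]
contact_force: [0.1, -0.2, 0.3]
width: 0.07
```

```bash
python3 - <<'E'
from h import *
p=[.6238,.1863,.3304]
n=T(p,[[-.128,0,.2]]);goal(n[0],p[2]+np.pi/2)
E
```

```text
tool shift mm [-6.7 15.9 -4.2] turn deg [-3.6  -0.51 -3.68]
```

Emit:
{"api": "send_rows", "payload": {"plan": [{"linear": [-0.0067, 0.0155, -0.01], "delta_rot": [-3.6, -0.5, -3.7], "fingers": 0.07}, {"linear": [0, 0, 0], "delta_rot": [0, 0, 0], "fingers": 0.07}, {"linear": [0, 0, 0], "delta_rot": [0, 0, 0], "fingers": 0.07}]}}

```text
clock: 6.9
position: [0.5011, 0.1446, 0.2029]
ee_rot: [-0.002, 0.584, 0.812, -0.002]
contact_force: [-0.4, 0.1, 1.3]
width: 0.0702
```

```bash
python3 - <<'E'
from h import *
p=[.6238,.1863,.3304]
n=T(p,[[-.128,0,.2]]);goal(n[0],p[2]+np.pi/2)
c=P("wrist");snap("wrist","w4")
print(proj(None,T(p,[[-.128,-.022,.122],[-.128,.022,.122],[-.11,.13,.1],[-.11,-.13,.1]]),c).round())
print([(round(d["p"],2),np.round(d["extent"]).tolist()) for d in manip.find_in("main_latch_bar","wrist")][:2])
E
```

```text
tool shift mm [-0.4  1.6  2.9] turn deg [-0.33 -0.09 -0.37]
[[276. 275.]
 [360. 274.]
 [539. 287.]
 [ 98. 290.]]
[(0.62, [279.0, 253.0, 363.0, 399.0]), (0.59, [364.0, 310.0, 510.0, 362.0])]
```

View pics/w4.png

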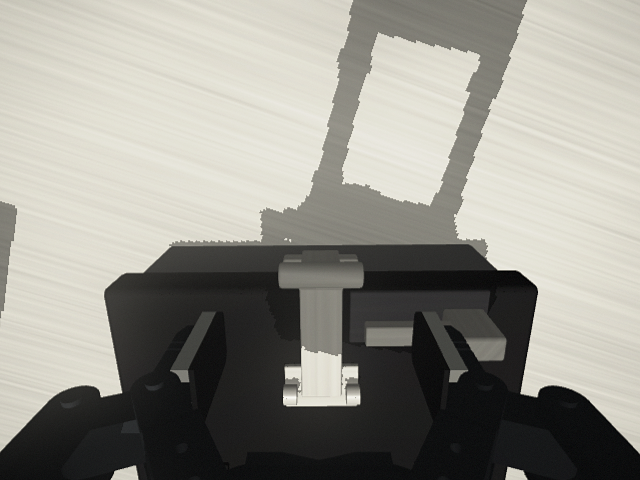

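The bar (x 279–363, row 275) is within 2 mm of the prediction and centred between the fingers. I'll descend in steps.

Emit:
{"api": "send_rows", "payload": {"plan": [{"linear": [-0.0, 0.0015, 0.01], "delta_rot": [-0.3, 0, -0.4], "fingers": 0.07}, {"linear": [0, 0, 0.02], "delta_rot": [0, 0, 0], "fingers": 0.068}, {"linear": [0, 0, 0.01], "delta_rot": [0, 0, 0], "fingers": 0.068}, {"linear": [0, 0, 0], "delta_rot": [0, 0, 0], "fingers": 0.068}, {"linear": [0, 0, 0], "delta_rot": [0, 0, 0], "fingers": 0.068}]}}

```text
clock: 7.42
position: [0.5016, 0.1458, 0.1613]
ee_rot: [-0.002, 0.583, 0.813, -0.001]
contact_force: [0.1, -0.5, 0.3]
width: 0.0681
```

```bash
python3 - <<'E'
from h import *
p=[.6238,.1863,.3304]
n=T(p,[[-.128,0.001,.126]]);goal(n[0],p[2]+np.pi/2)
E
```

```text
tool shift mm [-0.4  0.9 35.3] turn deg [-0.19 -0.15 -0.25]
```

Emit:
{"api": "send_rows", "payload": {"force": 30, "plan": [{"linear": [0, 0.001, 0.012], "delta_rot": [-0.2, 0, -0.2], "fingers": 0.065}, {"linear": [0, 0, 0.012], "delta_rot": [0, 0, 0], "fingers": 0.065}, {"linear": [0, 0, 0.006], "delta_rot": [0, 0, 0], "fingers": 0.065}, {"linear": [0, 0, 0.002], "delta_rot": [0, 0, 0], "fingers": 0.065}, {"linear": [0, 0, 0], "delta_rot": [0, 0, 0], "fingers": 0.065}, {"linear": [0, 0, 0], "delta_rot": [0, 0, 0], "fingers": 0.065}]}}

```text
clock: 7.92
position: [0.5045, 0.1469, 0.1315]
ee_rot: [0.0, 0.582, 0.813, 0.002]
contact_force: [0.3, 0.4, -0.4]
width: 0.0651
```

```bash
python3 - <<'E'
from h import *
p=[.6238,.1863,.3304]
n=T(p,[[-.128,0.001,.126]]);goal(n[0],p[2]+np.pi/2);print(manip.get_state()["contact_force"])
E
```

```text
tool shift mm [-0.4 -2.4  5.4] turn deg [ 0.24 -0.12 -0.16]
[ 0.34802691  0.43444622 -0.35689924]
```

Emit:
{"api": "send_rows", "payload": {"force": 30, "plan": [{"linear": [0, -0.0024, 0.004], "delta_rot": [0.2, 0, -0.2], "fingers": 0.065}, {"linear": [0, 0, 0], "delta_rot": [0, 0, 0], "fingers": 0.05}, {"linear": [0, 0, 0], "delta_rot": [0, 0, 0], "fingers": 0.035}, {"linear": [0, 0, 0], "delta_rot": [0, 0, 0], "fingers": 0.035}, {"linear": [0, 0, 0], "delta_rot": [0, 0, 0], "fingers": 0.035}, {"linear": [0, 0, 0], "delta_rot": [0, 0, 0], "fingers": 0.035}]}}

```text
clock: 8.42
position: [0.5031, 0.1465, 0.1291]
ee_rot: [0.0, 0.581, 0.814, 0.002]
contact_force: [0.6, -0.6, 0.3]
width: 0.0432
```

```bash
python3 - <<'E'
from h import *
p=[.6238,.1863,.3304]
n=T(p,[[-.128,0.001,.126]]);goal(n[0],p[2]+np.pi/2);print(manip.get_state()["contact_force"])
E
```

```text
tool shift mm [-0.5 -0.9  3.1] turn deg [ 0.23 -0.12  0.01]
[ 0.60550993 -0.61001919  0.32352732]
```

Emit:
{"api": "send_rows", "payload": {"plan": [{"linear": [0, 0.0019, -0.0103], "delta_rot": [0, 0, 0], "fingers": 0.035}, {"linear": [0, 0.0032, -0.01], "delta_rot": [0, 0, 0], "fingers": 0.035}, {"linear": [0, 0.0044, -0.0095], "delta_rot": [0, 0, 0], "fingers": 0.035}, {"linear": [0, 0.0055, -0.009], "delta_rot": [0, 0, 0], "fingers": 0.035}, {"linear": [0, 0, 0], "delta_rot": [0, 0, 0], "fingers": 0.035}]}}

```text
clock: 8.83
position: [0.5158, 0.1508, 0.1661]
ee_rot: [-0.002, 0.581, 0.814, -0.001]
contact_force: [1.5, 1.6, -1.5]
width: 0.0432
```

```bash
cat >> h.py <<'E'
def latch(p=(.6238,.1863,.3304),g=.0071):
    s=manip.get_state(); R=rot(); X=s["position"]+R.apply([0,0,g]); c,q=np.cos(p[2]),np.sin(p[2])
    x=c*(X[0]-p[0])+q*(X[1]-p[1])+.045; z=X[2]-.112
    th=np.arctan2(z,-x); print("latch",round(th-.12,3),"r",round(np.hypot(x,z),4),"F",s["contact_force"].round(1),"w",s["width"])
    for d in (.25,.5,1.62-th):
        t=th+d; goal(T(p,[[-.045-.084*np.cos(t),.001,.112+g+.084*np.sin(t)]])[0],p[2]+np.pi/2)
E
python3 -c "
from h import *
latch()"
```

```text
latch 0.48 r 0.0833 F [ 1.5  1.6 -1.5] w 0.0431618244651015
tool shift mm [ -0.4  13.2 -16.1] turn deg [-0.23 -0.16  0.02]
tool shift mm [ -0.4  30.5 -28. ] turn deg [-0.23 -0.16  0.02]
tool shift mm [ -0.4  72.7 -37.2] turn deg [-0.23 -0.16  0.02]
```

Rising cleanly along the arc at low force.

Emit:
{"api": "send_rows", "payload": {"plan": [{"linear": [0, 0.0062, -0.0085], "delta_rot": [-0.2, 0, 0], "fingers": 0.035}, {"linear": [0, 0.007, -0.0076], "delta_rot": [0, 0, 0], "fingers": 0.035}, {"linear": [0, 0.0082, -0.0065], "delta_rot": [0, 0, 0], "fingers": 0.035}, {"linear": [0, 0.009, -0.0054], "delta_rot": [0, 0, 0], "fingers": 0.035}, {"linear": [0, 0, 0], "delta_rot": [0, 0, 0], "fingers": 0.035}]}}

```text
clock: 9.25
position: [0.5385, 0.1587, 0.1905]
ee_rot: [-0.007, 0.581, 0.814, -0.008]
contact_force: [0.9, 0.1, -3.1]
width: 0.043
```

```bash
python3 -c "
from h import *
latch()"
```

```text
latch 0.891 r 0.0843 F [ 0.9  0.1 -3.1] w 0.042976685387354906
tool shift mm [-0.5 18.8 -9. ] turn deg [-1.19 -0.18  0.08]
tool shift mm [ -0.5  39.3 -13.2] turn deg [-1.19 -0.18  0.08]
tool shift mm [ -0.5  48.5 -13.5] turn deg [-1.19 -0.18  0.08]
```

Emit:
{"api": "send_rows", "payload": {"plan": [{"linear": [0, 0.0095, -0.0048], "delta_rot": [-0.8, 0, 0], "fingers": 0.035}, {"linear": [0, 0.0098, -0.004], "delta_rot": [-0.5, 0, 0], "fingers": 0.035}, {"linear": [0, 0.0102, -0.003], "delta_rot": [-0.4, 0, 0], "fingers": 0.035}, {"linear": [0, 0, 0], "delta_rot": [0, 0, 0], "fingers": 0.035}]}}

```text
clock: 9.58
position: [0.5582, 0.1654, 0.2001]
ee_rot: [-0.005, 0.58, 0.814, -0.004]
contact_force: [2.7, 1.8, -5.7]
width: 0.043
```

```bash
python3 -c "
from h import *
latch()"
```

```text
latch 1.163 r 0.0844 F [ 2.7  1.8 -5.7] w 0.0429897632569418
tool shift mm [-0.6 20.7 -3.2] turn deg [-0.73 -0.16  0.14]
tool shift mm [-0.6 41.6 -1.7] turn deg [-0.73 -0.16  0.14]
tool shift mm [-0.6 27.9 -3.3] turn deg [-0.73 -0.16  0.14]
```

Emit:
{"api": "send_rows", "payload": {"plan": [{"linear": [0, 0.0105, -0.001], "delta_rot": [-0.7, 0, 0], "fingers": 0.035}, {"linear": [0, 0.0105, -0.001], "delta_rot": [-0.4, 0, 0], "fingers": 0.035}, {"linear": [0, 0.007, 0], "delta_rot": [-0.3, 0, 0], "fingers": 0.035}, {"linear": [0, 0, 0], "delta_rot": [0, 0, 0], "fingers": 0.035}]}}

```text
clock: 9.92
position: [0.5779, 0.1722, 0.2037]
ee_rot: [-0.001, 0.58, 0.815, -0.0]
contact_force: [-0.1, 0.7, -3.7]
width: 0.043
```

```bash
python3 -c "
from h import *
latch()"
```

```text
latch 1.415 r 0.0846 F [-0.1  0.7 -3.7] w 0.04299233716380557
tool shift mm [-0.6 20.9  2.4] turn deg [-0.12 -0.11  0.18]
tool shift mm [-0.7 40.6  9.4] turn deg [-0.12 -0.11  0.18]
tool shift mm [-0.5  7.2  0.7] turn deg [-0.12 -0.11  0.18]
```

Gently up to the stop, watching the force.

Emit:
{"api": "send_rows", "payload": {"plan": [{"linear": [0, 0.005, 0.0005], "delta_rot": [0, 0, 0], "fingers": 0.035}, {"linear": [0, 0.004, 0.0005], "delta_rot": [0, 0, 0], "fingers": 0.035}, {"linear": [0, 0, 0], "delta_rot": [0, 0, 0], "fingers": 0.035}]}}

```text
clock: 10.17
position: [0.5847, 0.1745, 0.2039]
ee_rot: [-0.002, 0.58, 0.815, -0.001]
contact_force: [-1.9, 0.3, 0.1]
width: 0.0431
```

```bash
python3 -c "
from h import *
latch()"
```

```text
latch 1.5 r 0.0849 F [-1.9  0.3  0.1] w 0.04305196662453239
tool shift mm [-0.6 20.6  4.5] turn deg [-0.26 -0.08  0.18]
tool shift mm [-0.7 39.7 13. ] turn deg [-0.26 -0.08  0.18]
tool shift mm [-0.6 -0.1  0.9] turn deg [-0.26 -0.08  0.18]
```

Emit:
{"api": "send_rows", "payload": {"plan": [{"linear": [0, 0, 0], "delta_rot": [0, 0, 0], "fingers": 0.065}, {"linear": [0, 0, 0], "delta_rot": [0, 0, 0], "fingers": 0.07}, {"linear": [0, 0, 0], "delta_rot": [0, 0, 0], "fingers": 0.07}, {"linear": [0, 0, 0], "delta_rot": [0, 0, 0], "fingers": 0.07}, {"linear": [0, 0, -0.015], "delta_rot": [0, 0, 0], "fingers": 0.07}, {"linear": [0, 0, -0.025], "delta_rot": [0, 0, 0], "fingers": 0.07}, {"linear": [0, 0, -0.03], "delta_rot": [0, 0, 0], "fingers": 0.07}, {"linear": [0, 0, -0.03], "delta_rot": [0, 0, 0], "fingers": 0.07}, {"linear": [0, 0, -0.02], "delta_rot": [0, 0, 0], "fingers": 0.07}, {"linear": [0, 0, 0], "delta_rot": [0, 0, 0], "fingers": 0.07}, {"linear": [0, 0, 0], "delta_rot": [0, 0, 0], "fingers": 0.07}]}}

```text
clock: 11.08
position: [0.5881, 0.1756, 0.3265]
ee_rot: [0.0, 0.58, 0.815, 0.002]
contact_force: [0.3, -0.2, -1.1]
width: 0.0702
```

```bash
python3 - <<'E'
from h import *
p=[.6238,.1863,.3304]
snap("side","s9")
X=T(p,[[-.041,-.022,.196],[-.041,.022,.196],[-.092,.082,.138]])
print(proj("side",X).round())
for th in ["safety_tab_nib","main_latch_bar"]:
    print(th,[(round(d["p"],2),np.round(d["extent"]).tolist()) for d in manip.find_in(th,"side")][:2])
im=cv2.imread("pics/s9.png")[150:450,100:400]; cv2.imwrite("pics/s9c.png",cv2.resize(im,None,fx=2,fy=2,interpolation=cv2.INTER_CUBIC))
E
```

```text
[[254. 261.]
 [250. 286.]
 [291. 355.]]
safety_tab_nib [(0.72, [285.0, 324.0, 296.0, 381.0])]
main_latch_bar [(0.84, [251.0, 261.0, 304.0, 321.0])]
```

View pics/s9c.png

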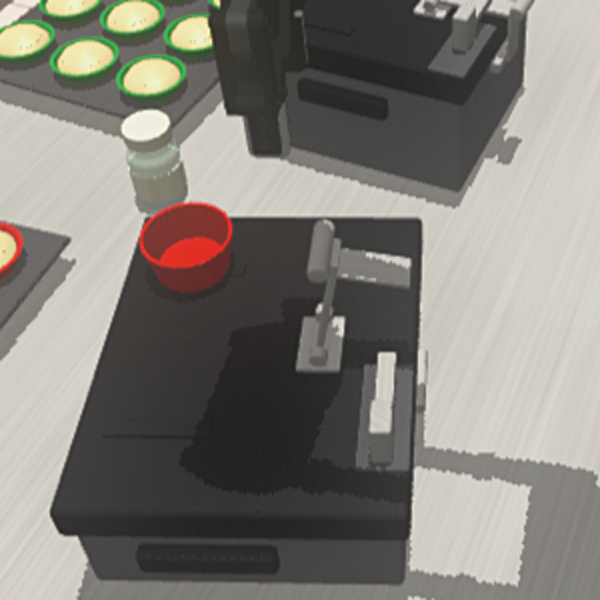

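The latch stands up, with the bar at about px (260,275). The tab is clear. I'll check what latch angle the bar pixel implies.

```bash
python3 - <<'E'
from h import *
p=[.6238,.1863,.3304]
for q in (1.2,1.3,1.4,1.5):
    t=q+.12; print(q,proj("side",T(p,[[-.045-.084*np.cos(t),0,.112+.084*np.sin(t)]])).round(1))
print(proj("side",T(p,[[-.045,0,.112],[-.11,.13,.1],[-.11,-.13,.1]])).round(1))
snap("scene","z9")
print([(round(d["p"],2),np.round(d["extent"]).tolist()) for d in manip.find_in("main_latch_bar","scene")])
for q in (1.2,1.3,1.4,1.5):
    t=q+.12; print(q,proj("scene",T(p,[[-.045-.084*np.cos(t),y,.112+.084*np.sin(t)] for y in (-.022,.022)])).round(1).tolist())
im=cv2.imread("pics/z9.png")[110:270,310:470]; cv2.imwrite("pics/z9c.png",cv2.resize(im,None,fx=3.7,fy=3.7,interpolation=cv2.INTER_CUBIC))
E
```

```text
1.2 [[271.9 275.2]]
1.3 [[265.3 274.2]]
1.4 [[258.7 273.7]]
1.5 [[252.1 273.7]]
[[261.  316. ]
 [304.8 407.5]
 [311.1 256.6]]
[(0.98, [350.0, 154.0, 384.0, 193.0])]
1.2 [[368.6, 168.4], [372.6, 154.0]]
1.3 [[372.7, 168.4], [376.5, 154.0]]
1.4 [[376.8, 168.8], [380.5, 154.4]]
1.5 [[380.9, 169.5], [384.5, 155.0]]
```

View pics/z9c.png

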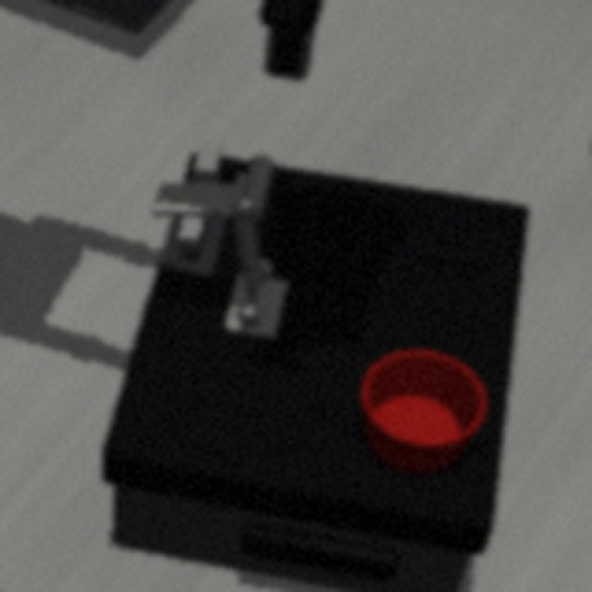

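Both fixed cameras put the latch at about 1.4, just short of its stop. I'll regrip the bar and take it to the stop.

```bash
python3 - <<'E'
from h import *
p=[.6238,.1863,.3304]
goal(T(p,[[-.048,.001,.203]])[0],p[2]+np.pi/2)
E
```

```text
tool shift mm [ -1.   -9.6 121.2] turn deg [-0.08 -0.17  0.19]
```

Emit:
{"api": "send_rows", "payload": {"plan": [{"linear": [-0.001, -0.0095, 0], "delta_rot": [0, 0, 0], "fingers": 0.07}, {"linear": [0, 0, 0.03], "delta_rot": [0, 0, 0], "fingers": 0.07}, {"linear": [0, 0, 0.03], "delta_rot": [0, 0, 0], "fingers": 0.07}, {"linear": [0, 0, 0.02], "delta_rot": [0, 0, 0], "fingers": 0.07}, {"linear": [0, 0, 0], "delta_rot": [0, 0, 0], "fingers": 0.07}, {"linear": [0, 0, 0], "delta_rot": [0, 0, 0], "fingers": 0.07}]}}

```text
clock: 11.83
position: [0.5733, 0.1698, 0.2379]
ee_rot: [-0.004, 0.58, 0.815, -0.003]
contact_force: [1.2, -0.4, 0.5]
width: 0.07
```

```bash
python3 - <<'E'
from h import *
p=[.6238,.1863,.3304]
goal(T(p,[[-.048,.001,.203]])[0],p[2]+np.pi/2);print(manip.get_state()["contact_force"])
E
```

```text
tool shift mm [ 0.1  5.5 34.8] turn deg [-0.52 -0.2   0.2 ]
[ 1.24555442 -0.44192203  0.46015218]
```

Emit:
{"api": "send_rows", "payload": {"plan": [{"linear": [0, 0.005, 0.012], "delta_rot": [-0.5, 0, 0], "fingers": 0.07}, {"linear": [0, 0, 0.012], "delta_rot": [0, 0, 0], "fingers": 0.07}, {"linear": [0, 0, 0.008], "delta_rot": [0, 0, 0], "fingers": 0.07}, {"linear": [0, 0, 0], "delta_rot": [0, 0, 0], "fingers": 0.07}, {"linear": [0, 0, 0], "delta_rot": [0, 0, 0], "fingers": 0.05}, {"linear": [0, 0, 0], "delta_rot": [0, 0, 0], "fingers": 0.035}, {"linear": [0, 0, 0], "delta_rot": [0, 0, 0], "fingers": 0.035}, {"linear": [0, 0, 0], "delta_rot": [0, 0, 0], "fingers": 0.035}, {"linear": [0, 0, 0], "delta_rot": [0, 0, 0], "fingers": 0.035}]}}

```text
clock: 12.58
position: [0.5789, 0.1724, 0.2108]
ee_rot: [0.0, 0.58, 0.815, 0.004]
contact_force: [0.1, 1.0, -3.1]
width: 0.0428
```

```bash
python3 -c "
from h import *
latch()"
```

```text
latch 1.429 r 0.0917 F [ 0.1  1.  -3.1] w 0.04283534271356525
tool shift mm [-0.6 21.  10. ] turn deg [ 0.36 -0.23  0.21]
tool shift mm [-0.7 40.6 17.4] turn deg [ 0.36 -0.23  0.21]
tool shift mm [-0.5  6.1  7.8] turn deg [ 0.36 -0.23  0.21]
```

Emit:
{"api": "send_rows", "payload": {"plan": [{"linear": [0, 0.005, 0], "delta_rot": [0, 0, 0], "fingers": 0.035}, {"linear": [0, 0.005, 0], "delta_rot": [0, 0, 0], "fingers": 0.035}, {"linear": [0, 0.004, 0], "delta_rot": [0, 0, 0], "fingers": 0.035}]}}

```text
clock: 12.83
position: [0.588, 0.1756, 0.2109]
ee_rot: [-0.003, 0.58, 0.815, -0.001]
contact_force: [-4.2, -1.3, 0.3]
width: 0.043
```

Emit:
{"api": "send_rows", "payload": {"plan": [{"linear": [0, 0.004, 0], "delta_rot": [0, 0, 0], "fingers": 0.035}, {"linear": [0, 0.002, 0], "delta_rot": [0, 0, 0], "fingers": 0.035}]}}

```text
clock: 13.0
position: [0.5908, 0.1766, 0.2107]
ee_rot: [-0.006, 0.58, 0.815, -0.005]
contact_force: [-9.4, -2.0, 5.3]
width: 0.0432
```

```bash
python3 -c "
from h import *
latch()"
```

```text
latch 1.565 r 0.0922 F [-9.4 -2.   5.3] w 0.04319375425826369
tool shift mm [-0.6 19.5 12.8] turn deg [-0.87 -0.23  0.19]
tool shift mm [-0.7 38.1 22.4] turn deg [-0.87 -0.23  0.19]
tool shift mm [-0.5 -6.3  7.8] turn deg [-0.87 -0.23  0.19]
```

The force has risen to about 10 N, so the latch is at its stop. I'll release and retreat straight up.

Emit:
{"api": "send_rows", "payload": {"plan": [{"linear": [0, 0, 0], "delta_rot": [0, 0, 0], "fingers": 0.06}, {"linear": [0, 0, 0], "delta_rot": [0, 0, 0], "fingers": 0.075}, {"linear": [0, 0, 0], "delta_rot": [0, 0, 0], "fingers": 0.075}, {"linear": [0, 0, 0], "delta_rot": [0, 0, 0], "fingers": 0.075}, {"linear": [0, 0, -0.015], "delta_rot": [0, 0, 0], "fingers": 0.075}, {"linear": [0, 0, -0.025], "delta_rot": [0, 0, 0], "fingers": 0.075}, {"linear": [0, 0, -0.03], "delta_rot": [0, 0, 0], "fingers": 0.075}, {"linear": [0, 0, -0.03], "delta_rot": [0, 0, 0], "fingers": 0.075}, {"linear": [0, 0, -0.02], "delta_rot": [0, 0, 0], "fingers": 0.075}, {"linear": [0, 0, 0], "delta_rot": [0, 0, 0], "fingers": 0.075}, {"linear": [0, 0, 0], "delta_rot": [0, 0, 0], "fingers": 0.075}]}}

```text
clock: 13.92
position: [0.6021, 0.178, 0.3376]
ee_rot: [0.002, 0.58, 0.815, 0.003]
contact_force: [0.1, -0.1, -0.3]
width: 0.075
```

```bash
python3 - <<'E'
from h import *
a=snap("side","s10"); 
for th in ["safety_tab_nib","main_latch_bar"]:
    print(th,[(round(d["p"],2),np.round(d["extent"]).tolist()) for d in manip.find_in(th,"side")][:2])
im=cv2.imread("pics/s10.png")[150:450,100:400]; cv2.imwrite("pics/s10c.png",cv2.resize(im,None,fx=2,fy=2,interpolation=cv2.INTER_CUBIC))
E
```

```text
safety_tab_nib [(0.58, [286.0, 324.0, 299.0, 381.0])]
main_latch_bar [(0.88, [242.0, 256.0, 296.0, 322.0])]
```

View pics/s10c.png

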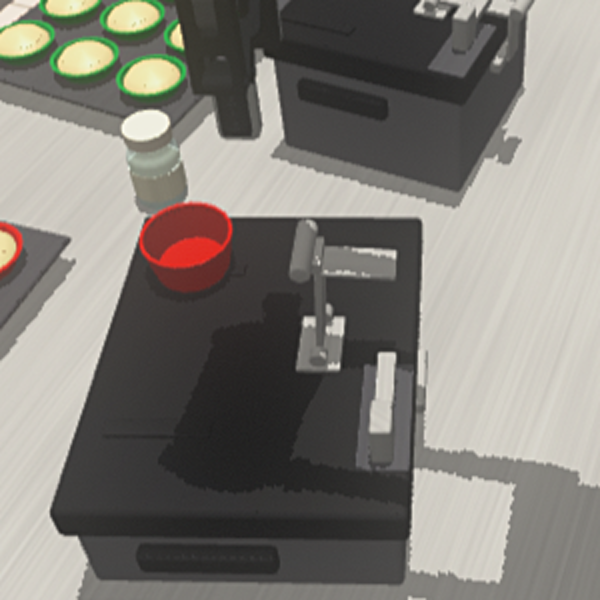

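The bar is now at about px (252,275), which matches the prediction for 1.5 rad (252,274). The tab is still clear and the cup is in place, so I'm handing the job in.

```bash
python3 -c "
from rig import manip
print(manip.get_state()['contact_force'],manip.sign_off())"
```

```text
the job is handed in; nothing more can be done
[-0.3989504   0.33598513 -0.28336609] None
```

The muffin carrier is unlatched and the job is handed in, at about 14 s of the 45 s allowed. No verdict was reported.

- **Safety tab:** I pinched the nib and slid it to about 27 mm, past the 16 mm where the latch comes free. The wrist view showed its tongue clear of the strap, and the last side view showed the tab still there.
- **Main latch:** I pinched the bar across its ends, swung it up and let go. Before release the arm's pose read 1.50 rad, but both fixed cameras showed about 1.4. So I gripped the bar again, pushed it to the stop (about 10 N) and released it. The last side picture matches 1.5 rad.
- **At hand-in:** the gripper was open above the carrier with no contact force, the tub was never approached, and the silicone cup was in place.

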